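Turn the drying plate up one click

TASK

The clay figurines on the drying plate need the next heat setting. On the control with the broad knurled wheel, stroke the top of the wheel with a fingertip, rolling it away from you (from the robot), until it clicks into the very next detent and no further; then take the finger off the wheel and press the round start button beside it fully down and let it go. Do not lift or shift anything, and leave the other control (the one with the narrow wheel), the figurines and the other things on the table alone.

Things in the scene. Friction and masses are not known exactly. Their poses are not given: they have to be found in the camera images.
- heat_control: The heat control, the one with the broad wheel and a button. Grey case, 115 (its x) x 155 (its y) x 65 mm high, fixed, at a new place and yaw each time. Origin: centre of its underside; x points away from the robot at yaw 0, y left, z up. The wheel is 35 mm to its +y side, the button 42 mm to its -y side.
- heat_control_mount: Sprung axle and broad wheel: knurled bare metal, 76 mm in diameter, 34 mm wide, on a level axle along the case's y. Origin on the axle, 38 mm below the wheel's top. Black cheeks beside the wheel end 9 mm below its top. Pressed down, it sinks: about 2 N to start, then 0.8 N per mm, hard stop at 6 mm (about 7 N).
- heat_wheel_top (a point): Highest point of the broad wheel, mid-width, 85 mm above the table, 20 mm above the case; sinks with the wheel when pressed. Its x is the direction in which the top must be stroked: press down some 4 mm there and stroke about 28 mm level. A black line across the wheel, 40 degrees in front of the top at the start, comes to the top, between white ticks on the cheeks, after the click.
- heat_wheel (a joint): Angle of the broad wheel (rad), growing as its top rolls along the case's +x, away from the robot. Sprung detents at 0, 0.70 and 1.40; it starts in 0, the next is 0.70. One click is 27 mm at the rim and takes about 1.6 N along it. Let go below 0.35 it springs back; from there to 1.05 it falls into 0.70.
- start_button (a joint): Travel of the round grey start button (m): 0 up, 0.006 fully down. 28 mm in diameter; 5 N takes it fully down and it springs back.
- start_button_top (a point): Centre of the top face of the start button.
- lamp_control: The lamp control, to be left alone: it has a like wheel but only 14 mm wide, and no button. Grey case, 115 (its x) x 155 (its y) x 65 mm high, fixed, at a new place and yaw each time. Origin: centre of its underside; x points away from the robot at yaw 0, y left, z up. 
- lamp_wheel (a joint): Angle of the narrow wheel (rad), at rest in its detent at 0.
- figurine_a: small unfired clay figurine, 72 mm tall, 48 mm foot, loose, standing between the two controls; origin under its foot
- figurine_b: another such figurine between the two controls, farther back; origin under its foot
- figurine_c: figurine standing on the drying plate (a 130 x 340 mm flat grey plate, 30 mm high, at the back of the table); origin under its foot
- figurine_d: second figurine on the drying plate; origin under its foot
- water_cup: white ceramic cup, 85 mm tall, 72 mm wide, loose, at the robot's left; origin under its foot
- brush: hand brush lying on the table at the robot's right, loose
- clay_block: block of clay, 85 x 60 x 50 mm, loose, at the right; origin under its centre

How it is judged:
By the outcome, as a careful person would: the job done as asked, in the order asked, and still so for the second after the job is handed in, with the robot touching nothing.
It also fails if it takes over 35 s, if anything falls off the work surface, if the arm or the gripper's body presses on something with over 40 N, if the wrist force passes 120 N, or if a joint passes its speed limit or range.

ROBOT

A 6-joint arm with a two-finger parallel gripper is mounted at the origin on the work surface. World frame = base frame: x ahead of the robot, y to its left, z up, the work surface at z = 0. Lengths are in m, angles in rad, forces in N, time in s.
With the tool pointing down it reaches from about 0.225 to 0.875 m from the base axis. Payload 3.4 kg.
Tool frame: the origin (TCP) lies on the centre line of the jaws, within the pads' length; the fingertips stand 8 mm ahead of it and the grasp point (between the pads) lies 11 mm behind it; z points along the fingers, y is the direction in which the jaws open and shut (so a half turn about z gives the same grasp; the last joint's range is limited). The gripper opens to 85 mm and grips with 20 to 120 N. Pads are 22 mm wide; open, the fingers measure 114 mm over their backs; the gripper's body (76 mm by 85 mm) begins 54 mm behind the grasp point. The pads swing forward as they close: fully open they stand 13 mm farther back than shut.
Start: joints at [1.059, 0.276, 1.505, -0, 1.361, -0.121], TCP at [0.219, 0.532, 0.202] pointing down, gripper open.
Joint ranges: [-2.89, 2.89], [-0.75, 2.08], [0.22, 2.7], [-1.18, 4.32], [0.11, 2.71], [-2.7, 2.7]. Speed limits (rad/s): [2.57, 2.57, 3.14, 3.14, 3.14, 3.14].

INTERFACE

Orientations are given as a rotation vector (axis times angle).
In Python, from station import ctrl, camera, trace gives the robot as it stands.
- The arm moves only by the shell command python3 -m creep 'ROWS' [FORCE]. ROWS is JSON, a list of rows, each a list of 3 entries, a list of its own where there are three numbers: the finger opening in m, from 0 to 0.0854, then the shift along the tool's x, y, z in m, then the turn about the tool's z in degrees. In form: [[gripper, [dx, dy, dz], roll], ...]. A call has 1 to 8 rows; each row shifts and turns the commanded pose from where the row before left it, along the tool's axes as they then stand; what a row does not reach is not made up. A row lasts 1/12 s, in which the tool goes at most 41.7 mm and 7.16 degrees, less where a joint would pass 70% of its speed; a pose out of reach is approached as far as the arm can. A call with a gripper value outside its range is refused whole. The fingers move at their own pace and stop on an object; FORCE is the grip in N (left out, the last holds). Time passes only in rows, so rows that do not move let the fingers close. It gives the time, the measured TCP pose, the force and the opening at its end, in the units of the state.
- ctrl.observe(): the state, without advancing time (a new reading comes with each control period).
- camera(name): name is "scene" or "top"; returns a dict with "image" (384x512x3 uint8, blue, green, red), "range_z" (384x512 float32, m along the optical axis (not along the pixel's ray), 0 where there is no reading), "K" (3x3 intrinsics, pixels), "k1" (the pictures are not rectified: a ray, as slopes to the right and down, at radius r is drawn at 1 + k1 r^2 times it, then the intrinsics apply), "world_from_camera" (4x4, takes a point from camera to world coordinates). Camera axes: x right, y down, z forward; pixel columns grow to the right and rows downward; lengths in m; the calibration is good to about 2 mm. A picture is of the moment at which its call begins.
- ctrl.job_done(): hands the job in, once; it reports no verdict.
Trained networks look in the newest picture that a camera, given by its name, has taken for a name from the list of things; names that differ only in an ending like _2 or _b are one class to them, and where a whole thing is asked for, a point or a joint stands for the part that bears it (a point fixed in the world has none). Each returns a list of dicts, best first, with "score" (0 to 1); they miss things now and then, are a little off and sometimes report something else, mostly with a low value. They report only what shows in the picture. A call takes as long as a camera call.
- trace(target, camera): "pixels" (384x512 bool, what is visible of it) and "extent" ([left, top, right, bottom] in pixels, round what is visible of it).
The state is a dict: "time_s": time; "joint_pos": joint angles; "joint_velocities": joint speeds; "effort": joint torques, N m; "ee_pos": TCP position; "tcp_rot": TCP orientation; "ft_force": force on the tool from outside, world axes, zero at the start; "wrist_torque": the same for the moment, N m; "grip_width": finger opening in m.
Only numpy, scipy, OpenCV 4.12 (cv2) and the standard library are available. Lean on these libraries where they do the work, as an engineer would, in place of code of your own. Each camera call takes 0.05 s, during which the arm holds its last target.

## Working session

There is one attempt and no reset: what is moved stays moved. The work goes in short steps, Python scripts to look and compute and a shell command to move; the robot and the scene stay as the last step left them, time stands still between calls to the robot, and variables do not carry over. Pictures are saved under pics/ and viewed, and the job is handed in when it is done.

```bash
ls; mkdir -p pics; cat > h.py <<'E'
import numpy as np, cv2
from station import ctrl, camera, trace
def world(c,uv):
    """uv Nx2 (col,row) ints -> world pts using range_z"""
    uv=np.asarray(uv); K=c["K"];k1=c["k1"]
    z=c["range_z"][uv[:,1],uv[:,0]]
    p=np.stack([(uv[:,0]-K[0,2])/K[0,0],(uv[:,1]-K[1,2])/K[1,1]],1)
    s=p.copy()
    for _ in range(20): s=p/(1+k1*(s**2).sum(1,keepdims=True))
    P=np.c_[s*z[:,None],z,np.ones(len(z))]
    return (c["world_from_camera"]@P.T).T[:,:3]
E
python3 - <<'E'
from h import *
np.set_printoptions(precision=4,suppress=True)
print(ctrl.observe())
for n in("scene","top"):
    c=camera(n);cv2.imwrite(f"pics/{n}0.png",c["image"]);print(n,c["K"],c["k1"],c["world_from_camera"])
    for t in("heat_control","heat_control_mount","start_button","lamp_control","start_button_top","heat_wheel"):
        for d in trace(t,n)[:3]:
            m=d["pixels"]&(c["range_z"]>0);v,u=np.nonzero(m)
            if len(u)==0: print(n,t,d["score"],"empty");continue
            P=world(c,np.c_[u,v]);print(n,t,round(d["score"],2),d["extent"],len(u),np.median(P,0),P.min(0),P.max(0))
E
```

```text
pics
{'time_s': 0.0, 'joint_pos': array([ 1.059 ,  0.2766,  1.5061,  0.    ,  1.3607, -0.121 ]), 'joint_velocities': array([ 0.0013,  0.0011, -0.0007,  0.002 , -0.0016,  0.0005]), 'effort': array([ -0.0008, -41.6771, -24.5801,  -0.0001,   0.0108,   0.    ]), 'ee_pos': array([0.2187, 0.5311, 0.2014]), 'tcp_rot': array([-0.6099, -3.0812,  0.0027]), 'ft_force': array([0.1218, 0.3456, 0.3597]), 'wrist_torque': array([-0.0084,  0.0005, -0.0757]), 'grip_width': 0.08522079275011793}
scene [[459.3913   0.     254.8389]
 [  0.     459.3913 190.2851]
 [  0.       0.       1.    ]] -0.001434545225847558 [[ 0.8906  0.3081 -0.3345  0.9878]
 [ 0.4547 -0.614   0.6452 -0.7707]
 [-0.0067 -0.7267 -0.6869  0.8684]
 [ 0.      0.      0.      1.    ]]
scene heat_control 0.9 [143.4, 197.6, 209.8, 266.1] 3452 [ 0.4987 -0.2261  0.0627] [ 0.3644 -0.2913 -0.0061] [ 0.5551 -0.0659  0.089 ]
scene heat_control 0.54 [63.7, 263.0, 141.4, 300.8] 1094 [ 0.4213 -0.3893  0.0164] [ 0.2932 -0.4068 -0.0025] [ 0.4952 -0.3576  0.0226]
scene heat_control_mount 0.73 [168.0, 203.6, 196.3, 216.0] 305 [ 0.4788 -0.1697  0.0793] 
[... 1209 characters left out ...]
-0.1874  0.063 ] [ 0.5069 -0.1401  0.0906]
top lamp_control 0.83 [171.2, 199.1, 226.7, 242.4] 1752 [0.5065 0.174  0.0651] [ 0.4365  0.0892 -0.0042] [0.5778 0.2761 0.0915]
top lamp_control 0.38 [264.0, 144.4, 277.5, 161.7] 182 [ 0.727  -0.0537  0.0814] [ 0.7127 -0.0777  0.0301] [ 0.7558 -0.0338  0.107 ]
top start_button_top 0.53 [327.4, 219.8, 338.3, 228.6] 53 [ 0.4897 -0.2415  0.0868] [ 0.4801 -0.2523  0.0772] [ 0.503  -0.2291  0.0922]
top heat_wheel 0.78 [298.6, 222.6, 312.5, 245.5] 206 [ 0.4705 -0.1654  0.0812] [ 0.4431 -0.1867  0.0657] [ 0.5036 -0.1453  0.0906]
top heat_wheel 0.17 [328.9, 221.7, 335.0, 229.6] 35 [ 0.4897 -0.2395  0.0873] [ 0.483  -0.25    0.0806] [ 0.4995 -0.2291  0.0922]
```

```bash
python3 - <<'E'
import cv2
a=cv2.imread("pics/scene0.png")[170:300,100:260];b=cv2.imread("pics/top0.png")[180:270,150:380]
cv2.imwrite("pics/a0.png",cv2.resize(a,None,fx=4.5,fy=4.5,interpolation=2));cv2.imwrite("pics/b0.png",cv2.resize(b,None,fx=3.4,fy=3.4,interpolation=2))
E
```

```text
(no output)
```

View pics/a0.png

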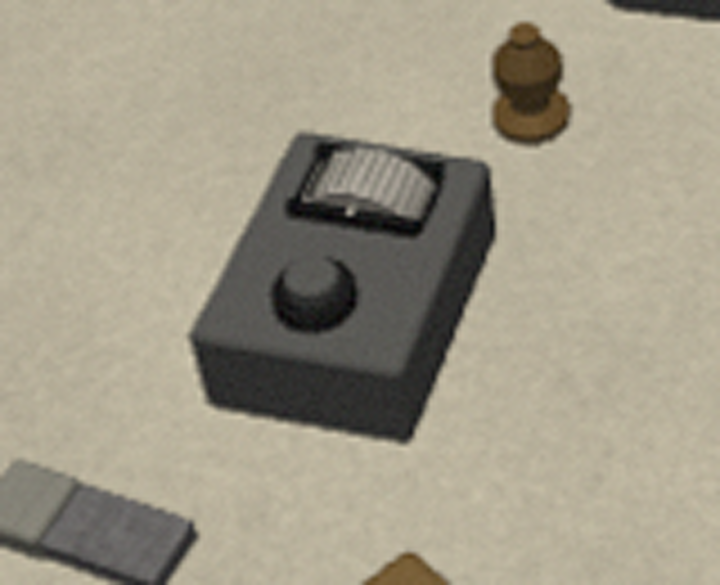

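View pics/b0.png

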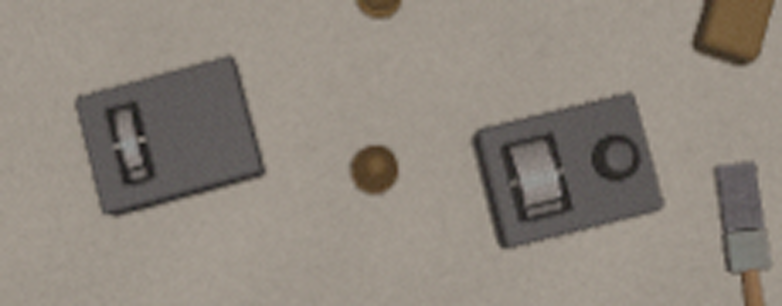

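View pics/scene0.png

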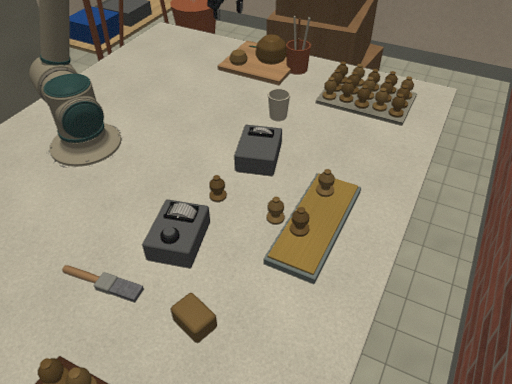

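The broad-wheel control is at scene px (182,211), with its button at (169,235). In the top view the wheel is at (307,232), with its black line on the near side. Next I fit the case pose.

```bash
python3 - <<'E'
from h import *
np.set_printoptions(precision=4,suppress=True)
for n in("scene","top"):
    c=camera(n)
    for t in ("heat_control","lamp_control","figurine_a"):
      for d in trace(t,n)[:2]:
        m=d["pixels"]&(c["range_z"]>0);v,u=np.nonzero(m);P=world(c,np.c_[u,v])
        if t[0]=="f": print(n,t,d["score"],np.median(P,0));continue
        # all pixels in neighbourhood w/ height near top
        l,tp,r,b=[int(x) for x in d["extent"]]
        vv,uu=np.mgrid[tp-6:b+7,l-6:r+7];Q=world(c,np.c_[uu.ravel(),vv.ravel()])
        Q=Q[(abs(Q[:,2]-.066)<.012)]
        if len(Q)<300: continue
        (cx,cy),(w,h),a=cv2.minAreaRect((Q[:,:2]*1000).astype(np.float32))
        print(n,t,round(d["score"],2),len(Q),"rect",cx,cy,w,h,a)
    for t in("heat_wheel","heat_control_mount","start_button_top"):
      for d in trace(t,n)[:2]:
        m=d["pixels"]&(c["range_z"]>0);v,u=np.nonzero(m);P=world(c,np.c_[u,v])
        l,tp,r,b=d["extent"]; print(n,t,round(d["score"],2),"med",np.median(P,0),"top",np.percentile(P[:,2],90))
E
```

```text
scene heat_control 0.76 2165 rect 482.25958251953125 -202.66683959960938 115.42350769042969 158.78904724121094 14.047981262207031
scene lamp_control 0.73 724 rect 469.9305725097656 -161.1290283203125 106.1318359375 83.37198638916016 25.82958984375
scene lamp_control 0.58 1328 rect 510.5367736816406 173.62916564941406 114.77294921875 162.67898559570312 16.05786895751953
scene figurine_a 0.9 [ 0.6627 -0.0346  0.0381]
scene figurine_a 0.88 [ 0.7422 -0.0682  0.0695]
scene heat_wheel 0.87 med [ 0.4796 -0.17    0.0791] top 0.0839831531106016
scene heat_control_mount 0.58 med [ 0.4799 -0.1695  0.0787] top 0.08391211254291217
scene start_button_top 0.43 med [ 0.4941 -0.2458  0.0847] top 0.08694557897564914
top heat_control 0.76 1462 rect 480.79193115234375 -200.6785888671875 112.24764251708984 157.66046142578125 14.011613845825195
top lamp_control 0.62 788 rect 472.4639892578125 -164.7427215576172 108.58600616455078 97.69703674316406 0.1456722766160965
top figurine_a 0.77 [0.7343 0.0996 0.0808]
top figurine_a 0.75 [ 0.6301 -0.3686  0.0484]
top heat_wheel 0.63 med [ 0.4703 -0.1643  0.0821] top 0.08627661409152605
top heat_control_mount 0.54 med [ 0.4734 -0.165   0.0811] top 0.08608561767323697
top start_button_top 0.48 med [ 0.4895 -0.2416  0.0872] top 0.08973896739325715
```

```bash
python3 -m creep '[[0,[0,0,0],-7],[0,[0,0,0],-7],[0,[0,0,0],-7],[0,[0,0,0],-7],[0,[0,0,0],-7],[0,[0,0,0],-1.4]]' 40
cat >> h.py <<'E'
from scipy.spatial.transform import Rotation as R
C=np.array([.4815,-.2017]);yaw=np.radians(14.0)
X=np.array([np.cos(yaw),np.sin(yaw)]);Y=np.array([-X[1],X[0]])
W=C+.035*Y;B=C-.042*Y
def to(goal):
    s=ctrl.observe();r=R.from_rotvec(s["tcp_rot"]).as_matrix();p=s["ee_pos"]
    print("t",s["time_s"],"p",p.round(4),"tool x yaw",np.degrees(np.arctan2(r[1,0],r[0,0])),"z",r[:,2].round(3),"f",s["ft_force"].round(2),"grip",s["grip_width"])
    print("q",s["joint_pos"].round(3));print("shift mm",((r.T@(np.asarray(goal)-p))*1000).round(1))
E
python3 -c "
from h import *
print(W,B); to([*(W-.013*X),.15])"
```

```text
time_s: 1.9
ee_pos: [0.219, 0.5317, 0.2024]
tcp_rot: [-0.388, 3.118, 0.0]
ft_force: [-0.1, 0.1, -0.3]
grip_width: 0.0124
[ 0.47303273 -0.16773965] [ 0.49166072 -0.24245242]
t 1.9 p [0.219  0.5317 0.2024] tool x yaw -165.81970555801175 z [ 0.  0. -1.] f [-0.07  0.1  -0.31] grip 0.012405378889744807
q [ 1.059  0.276  1.505  0.     1.361 -0.759]
shift mm [ -61.9 -740.3   52.3]
```

```bash
python3 -m creep '[[0,[0,-40,0],0]]' >/dev/null 2>&1 || true; python3 -c "
from h import *
to([*(W-.013*X),.15])"
```

```text
t 1.9833 p [0.2291 0.497  0.2018] tool x yaw -165.86754807752214 z [ 0.     0.006 -1.   ] f [2.77 0.84 1.21] grip 0.0005967267372088111
q [ 1.009  0.231  1.569  0.003  1.336 -0.809]
shift mm [ -61.2 -704.5   47.7]
```

I entered that row in mm by mistake, and the row limit clamped it harmlessly to about 36 mm of travel. From here I use metres.

```bash
python3 -m creep '[[0,[-0.004,-0.04,0],0],[0,[-0.004,-0.04,0],0],[0,[-0.004,-0.04,0],0],[0,[-0.004,-0.04,0],0],[0,[-0.004,-0.04,0],0],[0,[-0.004,-0.04,0],0],[0,[-0.004,-0.04,0],0],[0,[-0.004,-0.04,0],0]]'
python3 -m creep '[[0,[-0.004,-0.04,0],0],[0,[-0.004,-0.04,0],0],[0,[-0.004,-0.04,0],0],[0,[-0.004,-0.04,0],0],[0,[-0.004,-0.04,0],0],[0,[-0.004,-0.04,0],0],[0,[0,-0.04,0],0],[0,[0,0,0],0]]'
python3 -c "
from h import *
to([*(W-.013*X),.105])"
```

```text
time_s: 2.65
ee_pos: [0.3378, 0.1868, 0.2026]
tcp_rot: [-0.38, 3.117, 0.0]
ft_force: [0.4, 0.2, -0.6]
grip_width: -0.0001
time_s: 3.32
ee_pos: [0.4314, -0.0846, 0.2025]
tcp_rot: [-0.369, 3.118, -0.009]
ft_force: [0.3, 1.1, 1.3]
grip_width: 0.0003
t 3.3167 p [ 0.4314 -0.0846  0.2025] tool x yaw -166.49572711179732 z [ 0.003 -0.005 -1.   ] f [0.3  1.11 1.27] grip 0.0003261246841548112
q [-0.349  0.067  1.77  -0.004  1.3   -2.154]
shift mm [ -8.  -90.1  98.1]
```

```bash
python3 -m creep '[[0,[-0.004,-0.03,0],0],[0,[-0.004,-0.03,0],0],[0,[0,-0.03,0],0],[0,[0,0,0.03],0],[0,[0,0,0.03],0],[0,[0,0,0.025],0],[0,[0,0,0],0],[0,[0,0,0],0]]'
python3 - <<'E'
from h import *
to([*(W-.013*X),.093])
for n,s in(("scene",(180,250,130,220)),("top",(180,270,260,370))):
    c=camera(n);cv2.imwrite(f"pics/{n}1.png",cv2.resize(c["image"][s[0]:s[1],s[2]:s[3]],None,fx=7,fy=7,interpolation=2))
E
```

```text
time_s: 3.98
ee_pos: [0.4574, -0.162, 0.1166]
tcp_rot: [0.381, -3.116, -0.003]
ft_force: [0.5, 0.4, 0.1]
grip_width: -0.0001
t 3.9833 p [ 0.4574 -0.162   0.1166] tool x yaw -166.0521469302152 z [-0.003  0.002 -1.   ] f [0.49 0.38 0.09] grip -8.362567715069213e-05
q [-0.484  0.211  1.824  0.     1.11  -2.298]
shift mm [-0.8 -9.4 23.6]
```

View pics/scene1.png

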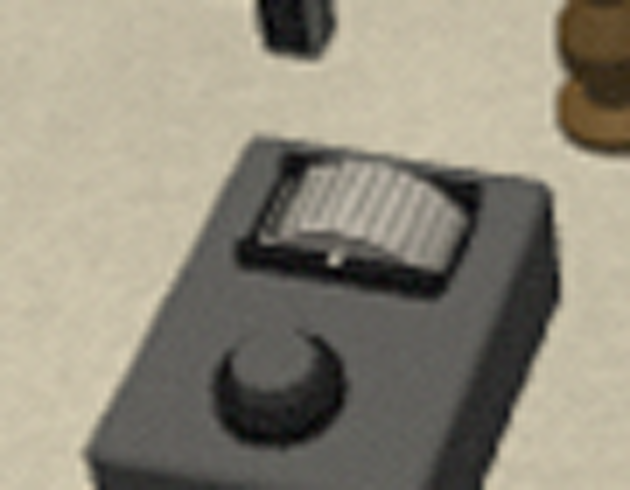

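View pics/top1.png

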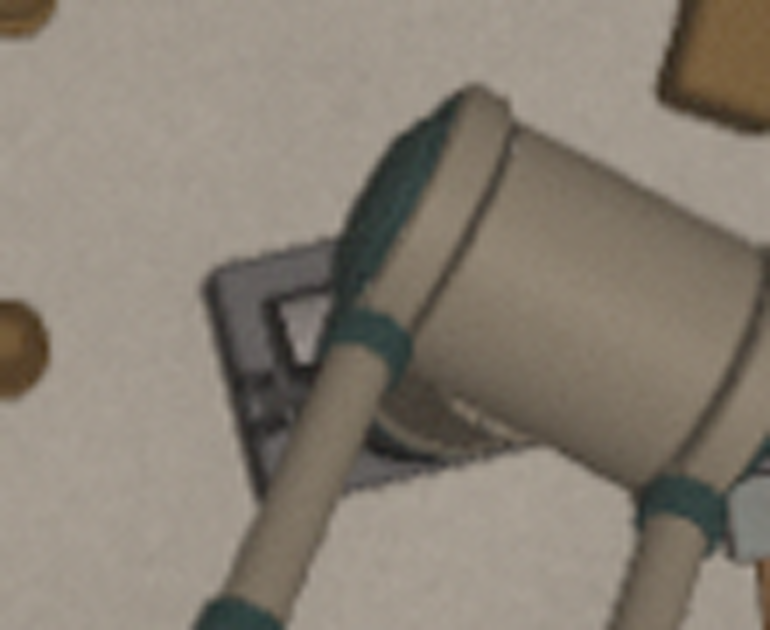

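The finger shows at scene px (172,187), above and behind the wheel. I check its measured position against the commanded pose.

```bash
python3 - <<'E'
from h import *
c=camera("scene")
T=np.linalg.inv(c["world_from_camera"])
for p in([.4574,-.162,.1086],[*W,.085]):
    q=T@np.r_[p,1];print(p,q[:2]/q[2]*c["K"][0,0]+c["K"][:2,2])
vv,uu=np.mgrid[170:190,163:182]
P=world(c,np.c_[uu.ravel(),vv.ravel()]);P=P[(P[:,2]>.09)&(P[:,2]<.16)]
d=P[:,:2]-W;print(len(P),"lowest z",P[:,2].min());
L=P[P[:,2]<.13];d=L[:,:2]-W
print("along X",(d@X).min(),(d@X).max(),"Y",(d@Y).min(),(d@Y).max())
for r in range(172,190):
    Q=world(c,np.c_[np.arange(160,185),np.full(25,r)]);k=Q[:,2]>.09;print(r,np.flatnonzero(k)[[0,-1]]+160 if k.any() else None,Q[k].mean(0).round(4) if k.any() else None)
E
```

```text
[0.4574, -0.162, 0.1086] [174.69392526 196.59952658]
[np.float64(0.4730327336540116), np.float64(-0.1677396495803401), 0.085] [180.01749005 207.20932088]
37 lowest z 0.14478647595298733Traceback (most recent call last):
  File "<stdin>", line 10, in <module>
    return umr_minimum(a, axis, None, out, keepdims, initial, where)
ValueError: zero-size array to reduction operation minimum which has no identity
```

```bash
python3 - <<'E'
from h import *
to([*W,.093])
c=camera("scene")
cv2.imwrite("pics/s2.png",cv2.resize(c["image"][130:230,120:230],None,fx=6,fy=6,interpolation=2))
for r in range(150,200,2):
    Q=world(c,np.c_[np.arange(150,200),np.full(50,r)]);k=(Q[:,2]>.09)&(Q[:,0]<1);print(r,np.flatnonzero(k)[[0,-1]]+150 if k.any() else None,Q[k].mean(0).round(4) if k.any() else None)
E
```

```text
t 4.1333 p [ 0.4598 -0.1632  0.1192] tool x yaw -165.99644430995235 z [ 0.003 -0.002 -1.   ] f [-0.31 -0.35  0.06] grip -0.00031090080490602234
q [-0.484  0.208  1.82   0.     1.109 -2.299]
shift mm [-11.7  -7.6  26.2]
150 [153 181] [ 0.4743 -0.1791  0.2675]
152 [155 180] [ 0.4902 -0.198   0.2813]
154 [155 180] [ 0.4718 -0.1769  0.2542]
156 [155 180] [ 0.4724 -0.1787  0.2503]
158 [155 180] [ 0.4729 -0.1805  0.2463]
160 [155 179] [ 0.4734 -0.1838  0.2434]
162 [156 179] [ 0.4945 -0.2077  0.2635]
164 [157 179] [ 0.4732 -0.1826  0.2313]
166 [157 176] [ 0.4732 -0.1887  0.2302]
168 [156 177] [ 0.4705 -0.1867  0.222 ]
170 [152 183] [ 0.4897 -0.2154  0.2459]
172 [152 176] [ 0.4731 -0.1996  0.2216]
174 [152 176] [ 0.4757 -0.2036  0.2201]
176 [155 183] [ 0.4977 -0.2248  0.2399]
178 [159 176] [ 0.4716 -0.1908  0.1967]
180 [166 177] [ 0.4677 -0.1746  0.1762]
182 [167 177] [ 0.4662 -0.1725  0.1677]
184 [167 177] [ 0.4657 -0.1731  0.1618]
186 [168 176] [ 0.466  -0.1746  0.157 ]
188 [173 189] [ 0.5971 -0.3202  0.3276]
190 None None
192 None None
194 None None
196 None None
198 None None
```

View pics/s2.png

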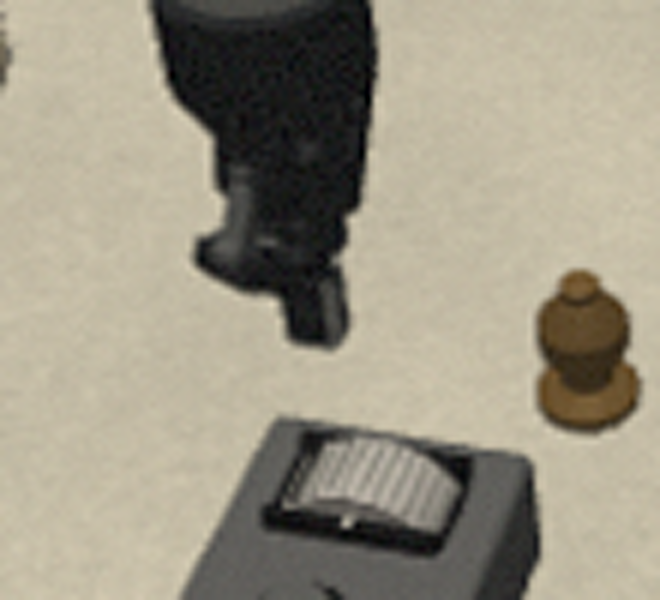

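Laterally the finger agrees with the state, but in z it looks higher than the TCP value implies. So I descend in small steps and watch the force.

```bash
python3 -m creep '[[0,[0.0015,-0.0076,0],0],[0,[0,0,0.008],0],[0,[0,0,0],0],[0,[0,0,0],0]]'
python3 -m creep '[[0,[0,0,0.008],0],[0,[0,0,0],0],[0,[0,0,0],0]]'
python3 - <<'E'
from h import *
to([*(W-.013*X),.093])
c=camera("scene")
cv2.imwrite("pics/s3.png",cv2.resize(c["image"][140:240,120:230],None,fx=6,fy=6,interpolation=2))
E
```

```text
time_s: 4.52
ee_pos: [0.4582, -0.1704, 0.1089]
tcp_rot: [0.382, -3.117, -0.001]
ft_force: [0.4, 0.4, 0.0]
grip_width: 0.0
time_s: 4.77
ee_pos: [0.4581, -0.1701, 0.1006]
tcp_rot: [0.383, -3.117, -0.002]
ft_force: [-0.4, 0.4, 1.4]
grip_width: 0.0002
t 4.7667 p [ 0.4581 -0.1701  0.1006] tool x yaw -165.9914531211066 z [-0.001  0.001 -1.   ] f [-0.41  0.36  1.41] grip 0.00020629754733294232
q [-0.498  0.231  1.842  0.     1.07  -2.314]
shift mm [-2.1 -1.3  7.6]
```

View pics/s3.png

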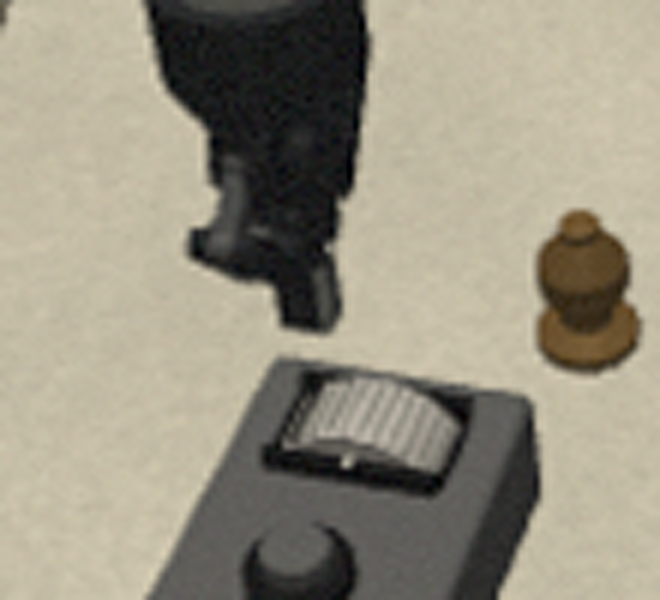

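```bash
python3 -m creep '[[0,[0,0,0.005],0],[0,[0,0,0],0],[0,[0,0,0],0]]'
python3 -m creep '[[0,[0,0,0.003],0],[0,[0,0,0],0],[0,[0,0,0],0]]'
python3 - <<'E'
from h import *
to([*(W-.013*X),.093])
c=camera("scene")
cv2.imwrite("pics/s4.png",cv2.resize(c["image"][140:240,120:230],None,fx=6,fy=6,interpolation=2))
to([*(W-.013*X),.093])
E
```

```text
time_s: 5.07
ee_pos: [0.4584, -0.1703, 0.096]
tcp_rot: [0.383, -3.118, -0.001]
ft_force: [-0.5, -0.1, -0.2]
grip_width: 0.0001
time_s: 5.32
ee_pos: [0.4585, -0.1704, 0.0931]
tcp_rot: [0.383, -3.118, -0.0]
ft_force: [0.3, 0.5, -0.2]
grip_width: 0.0
t 5.3167 p [ 0.4585 -0.1704  0.0931] tool x yaw -165.9943545645244 z [-0.  0. -1.] f [ 0.28  0.55 -0.17] grip 3.576834073653503e-05
q [-0.498  0.239  1.853  0.     1.05  -2.314]
shift mm [-1.7 -0.9  0.1]
t 5.3667 p [ 0.4586 -0.1705  0.0933] tool x yaw -165.99084170225487 z [-0.  0. -1.] f [-0.79  0.09 -0.16] grip -6.466226783297418e-05
q [-0.498  0.239  1.852  0.     1.05  -2.314]
shift mm [-1.6 -0.8  0.3]
```

View pics/s4.png

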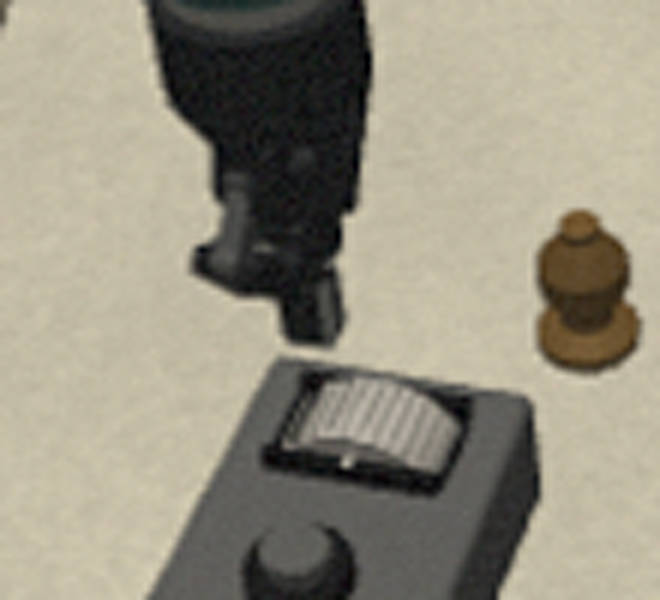

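No contact at the expected height: the tip is at scene px (172,197), and the expected pixel is about 10 px lower. I work out where the finger really is from depth.

```bash
python3 - <<'E'
from h import *
to([*W,.093])
c=camera("scene")
P=world(c,np.array([[u,v] for v in range(140,200) for u in range(140,190)])).reshape(60,50,3)
zc=c["range_z"][140:200,140:190]
r=R.from_rotvec(ctrl.observe()["tcp_rot"]).as_matrix();p=ctrl.observe()["ee_pos"]
np.set_printoptions(linewidth=200,suppress=True)
for v in range(176,200,2):
    row=[]
    for u in range(160,182,3):
        q=r.T@(P[v-140,u-140]-p)*1000; row.append("(%4d %4d %4d)"%tuple(q) if abs(q).max()<200 else " -- ")
    print(v,*row)
print(c["image"][190:199,166:180].mean(2).astype(int)); print(zc[50:59,26:40].round(3))
E
```

```text
t 5.3667 p [ 0.4586 -0.1705  0.0933] tool x yaw -165.99084170225487 z [-0.  0. -1.] f [-0.79  0.09 -0.16] grip -6.466226783297418e-05
q [-0.498  0.239  1.852  0.     1.05  -2.314]
shift mm [-14.6  -0.8   0.3]
176 (  -4  -47 -130) (  -5  -37 -121) (  -8  -30 -116) (  -9  -19 -106) ( -17  -20 -109) ( -11    6  -84) (  73  196   96) (  64  197   95)
178 (  -4  -49 -126) (   5  -18  -96) (  -1  -17  -97) (  -7  -15  -96) ( -16  -18 -101) ( -12    3  -80) (  71  189   97) (  60  186   92)
180 (  -3  -50 -121) (   7  -17  -89) (   0  -15  -89) (  -6  -16  -91) ( -14  -16  -93) ( -12    1  -76) (  66  177   94) (  59  181   95)
182 (  -6  -57 -121) ( -11  -52 -118) (   3  -12  -80) (  -2  -10  -79) ( -11  -12  -83) ( -12    0  -71) (  64  170   95) (  53  168   90)
184 (  -8  -61 -120) ( -13  -59 -119) ( -11  -42 -103) (  -6  -19  -82) ( -11  -13  -78) ( -10    1  -64) (  62  164   96) (  51  162   92)
186 (  -7  -63 -115) ( -12  -58 -112) ( -11  -44  -99) ( -11  -30  -86) ( -10  -14  -72) ( -10    0  -59) (  61  160  100) (  49  155   93)
188 (   0  -49  -96) (  -9  -54 -102) ( -12  -47  -
[... 1392 characters left out ...]
7 ]
 [1.049 1.052 1.047 1.048 1.046 1.046 1.054 1.056 1.057 1.062 1.067 1.266 1.265 1.266]
 [1.054 1.049 1.05  0.    1.049 1.048 1.059 1.056 1.057 1.06  1.069 1.263 1.267 1.262]
 [1.051 1.053 1.054 1.051 1.051 1.05  1.053 1.061 1.058 1.063 1.068 1.079 1.263 1.265]
 [1.067 1.055 1.06  1.053 1.054 1.052 1.054 1.063 1.063 1.064 1.071 1.258 1.257 1.26 ]
 [1.262 1.058 1.056 1.063 1.061 1.056 1.056 1.061 1.063 1.064 1.071 1.253 1.257 1.256]
 [1.253 1.06  1.056 1.059 1.061 1.054 1.058 1.066 1.065 1.064 1.252 1.252 1.254 1.254]
 [1.255 1.249 1.071 1.064 1.063 1.063 1.061 1.069 1.068 1.062 1.247 1.25  1.252 1.248]
 [1.247 1.247 1.241 1.246 1.246 1.248 1.247 1.069 1.072 1.246 1.245 1.25  1.249 1.247]]
```

By depth, the fingertip is about 35 mm higher than the state implies. Table points come out at z≈0, so the camera is sound. I continue the guarded descent and let vision and force define contact.

```bash
python3 -m creep '[[0,[-0.0005,0,0.008],0],[0,[0,0,0],0],[0,[0,0,0],0]]'
python3 -m creep '[[0,[0,0,0.006],0],[0,[0,0,0],0],[0,[0,0,0],0]]'
python3 - <<'E'
from h import *
to([*(W-.013*X),.093])
c=camera("scene")
cv2.imwrite("pics/s5.png",cv2.resize(c["image"][140:240,120:230],None,fx=6,fy=6,interpolation=2))
E
```

```text
time_s: 5.67
ee_pos: [0.4586, -0.17, 0.0846]
tcp_rot: [0.383, -3.117, -0.001]
ft_force: [-0.1, 0.1, -0.3]
grip_width: -0.0001
time_s: 5.92
ee_pos: [0.4588, -0.1702, 0.0788]
tcp_rot: [0.383, -3.117, -0.001]
ft_force: [0.6, -0.4, 1.0]
grip_width: 0.0003
t 5.9167 p [ 0.4588 -0.1702  0.0788] tool x yaw -165.98987425723752 z [-0.001  0.001 -1.   ] f [ 0.62 -0.45  1.03] grip 0.00034157757116325805
q [-0.498  0.255  1.872  0.     1.015 -2.313]
shift mm [ -1.4  -1.1 -14.2]
```

View pics/s5.png

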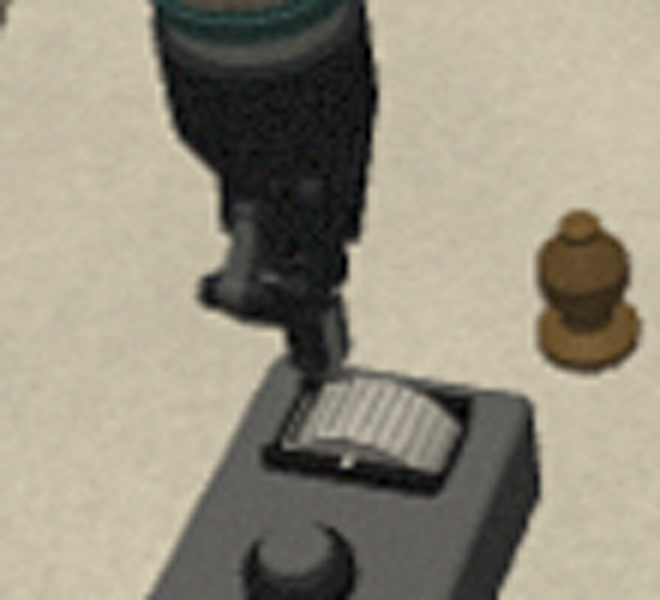

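```bash
python3 -m creep '[[0,[-0.0005,0,0.006],0],[0,[0,0,0],0],[0,[0,0,0],0]]'
python3 -m creep '[[0,[0,0,0.003],0],[0,[0,0,0],0],[0,[0,0,0],0]]'
python3 - <<'E'
from h import *
to([*(W-.013*X),.093])
c=camera("scene")
cv2.imwrite("pics/s6.png",cv2.resize(c["image"][140:240,120:230],None,fx=6,fy=6,interpolation=2))
P=world(c,np.array([[u,v] for v in range(198,206) for u in range(166,182)])).reshape(8,16,3)
d=P[:,:,:2]-W
for i in range(8): print(198+i,*["%d,%d,%d"%(d[i,j]@X*1e3,d[i,j]@Y*1e3,P[i,j,2]*1e3) for j in range(0,16,2)])
E
```

```text
time_s: 6.22
ee_pos: [0.4594, -0.17, 0.0729]
tcp_rot: [0.383, -3.117, -0.001]
ft_force: [0.8, -1.0, 0.0]
grip_width: 0.0001
time_s: 6.47
ee_pos: [0.4595, -0.1702, 0.0701]
tcp_rot: [0.383, -3.118, -0.0]
ft_force: [1.0, 0.3, 0.2]
grip_width: -0.0001
t 6.4667 p [ 0.4595 -0.1702  0.0701] tool x yaw -165.9923976541159 z [-0.  0. -1.] f [1.04 0.27 0.18] grip -0.0001356429529222852
q [-0.497  0.266  1.883  0.     0.993 -2.312]
shift mm [ -0.7  -0.9 -22.9]
198 -88,103,-2 -19,-14,125 -5,-31,144 -8,-15,128 -6,-9,123 -4,-3,118 -2,2,112 -49,108,1
199 -86,99,-1 -19,-15,123 -14,-14,122 -10,-12,122 -6,-9,120 -4,-5,116 -3,2,109 -49,106,0
200 -52,35,63 -19,-16,120 -15,-13,119 -9,-16,122 -7,-9,116 -3,-7,115 -4,4,103 -47,102,0
201 -51,33,62 -20,-15,116 -15,-14,117 -10,-14,117 -7,-10,114 -3,-8,112 -2,0,106 -46,99,0
202 -48,25,66 -21,-13,110 -16,-13,112 -11,-13,113 -7,-11,111 -4,-6,107 -19,33,65 -15,35,65
203 -48,25,63 -44,27,62 -16,-13,108 -11,-13,110 -7,-11,108 -5,-6,104 -11,15,81 -5,14,83
204 -47,23,62 -41,22,64 -18,-12,103 -11,-14,107 -7,-12,106 -5,-7,102 -8,9,84 -4,11,83
205 -45,18,63 -40,18,65 -35,18,66 -24,9,78 -20,10,77 -7,-4,95 -7,6,84 -3,8,83
```

View pics/s6.png

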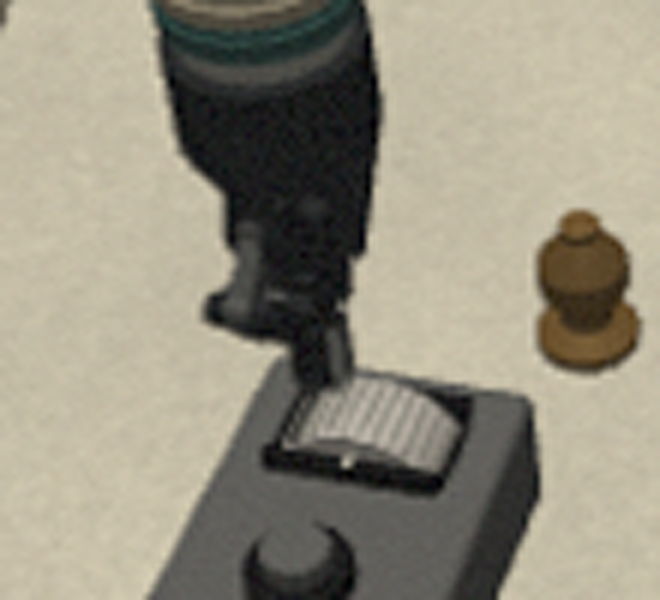

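The tip's underside is now at z≈0.10, spanning case x −24 to −3 mm, so it needs about 15 mm more.

```bash
python3 -m creep '[[0,[0,0,0.006],0],[0,[0,0,0],0],[0,[0,0,0],0]]'
python3 -m creep '[[0,[0,0,0.003],0],[0,[0,0,0],0],[0,[0,0,0],0]]'
python3 -m creep '[[0,[0,0,0.002],0],[0,[0,0,0],0],[0,[0,0,0],0]]'
python3 - <<'E'
from h import *
for i in range(2):
  to([*(W-.013*X),.093])
  c=camera("scene")
cv2.imwrite("pics/s7.png",cv2.resize(c["image"][140:240,120:230],None,fx=6,fy=6,interpolation=2))
E
```

```text
time_s: 6.77
ee_pos: [0.4593, -0.17, 0.0639]
tcp_rot: [0.383, -3.117, -0.001]
ft_force: [0.1, 0.8, -0.7]
grip_width: 0.0002
time_s: 7.02
ee_pos: [0.4595, -0.1701, 0.0611]
tcp_rot: [0.383, -3.118, -0.001]
ft_force: [-0.2, -0.2, -0.7]
grip_width: 0.0002
time_s: 7.27
ee_pos: [0.4596, -0.1702, 0.0592]
tcp_rot: [0.383, -3.118, -0.0]
ft_force: [0.3, 0.2, 0.4]
grip_width: 0.0001
t 7.2667 p [ 0.4596 -0.1702  0.0592] tool x yaw -165.99047892694293 z [-0.  0. -1.] f [0.32 0.25 0.36] grip 7.313635457355234e-05
q [-0.497  0.279  1.898  0.     0.965 -2.312]
shift mm [ -0.7  -0.9 -33.8]
t 7.3167 p [ 0.4596 -0.1702  0.0592] tool x yaw -165.99438929442704 z [-0.  0. -1.] f [-0.79 -0.37  0.33] grip 0.0001054377916718353
q [-0.497  0.279  1.898  0.     0.965 -2.312]
shift mm [ -0.6  -0.8 -33.8]
```

View pics/s7.png

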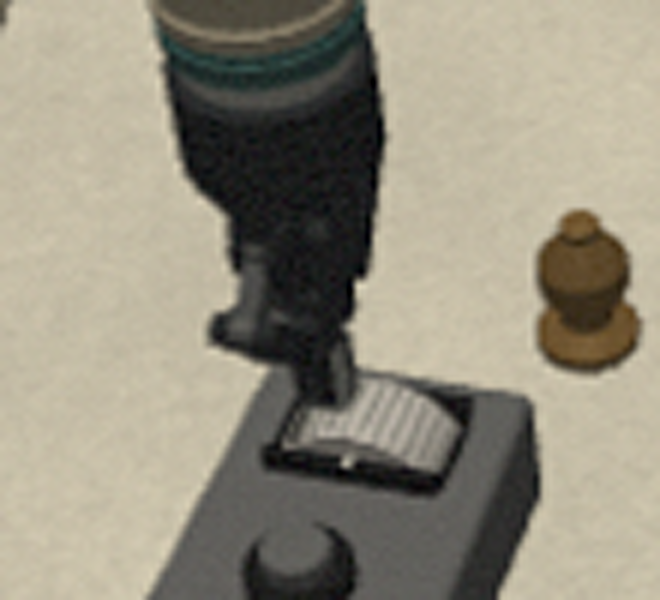

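```bash
for i in 1; do python3 -m creep '[[0,[0,0,0.002],0],[0,[0,0,0],0],[0,[0,0,0],0]]'; done
python3 -m creep '[[0,[0,0,0.001],0],[0,[0,0,0],0],[0,[0,0,0],0]]'
```

```text
time_s: 7.62
ee_pos: [0.4595, -0.1702, 0.0572]
tcp_rot: [0.383, -3.118, -0.0]
ft_force: [0.6, -0.6, -0.6]
grip_width: 0.0002
time_s: 7.87
ee_pos: [0.4596, -0.1702, 0.0562]
tcp_rot: [0.383, -3.118, -0.0]
ft_force: [-0.1, -0.3, -0.1]
grip_width: 0.0002
```

```bash
python3 -m creep '[[0,[0,0,0.001],0],[0,[0,0,0],0],[0,[0,0,0],0]]'; python3 -m creep '[[0,[0,0,0.001],0],[0,[0,0,0],0],[0,[0,0,0],0]]'
```

```text
time_s: 8.12
ee_pos: [0.4597, -0.1703, 0.0555]
tcp_rot: [-0.383, 3.118, -0.0]
ft_force: [-0.4, -0.1, 2.3]
grip_width: -0.0001
time_s: 8.37
ee_pos: [0.4597, -0.1703, 0.0544]
tcp_rot: [-0.383, 3.118, -0.0]
ft_force: [-0.2, 0.4, 2.4]
grip_width: 0.0003
```

Contact is confirmed at TCP z≈0.0556, with about 2.3 N on the finger. I press 3.5 mm more and check the force before stroking.

```bash
python3 -m creep '[[0,[0,0,0.002],0],[0,[0,0,0.0015],0],[0,[0,0,0],0],[0,[0,0,0],0]]'; python3 -m creep '[[0,[-0.004,0,0],0],[0,[-0.004,0,0],0],[0,[0,0,0],0]]'; python3 -c "
from h import *
to([*(W+.0*X),.0508])"
```

```text
time_s: 8.7
ee_pos: [0.4597, -0.1703, 0.0509]
tcp_rot: [-0.383, 3.118, -0.0]
ft_force: [-0.6, -0.7, 6.0]
grip_width: -0.0
time_s: 8.95
ee_pos: [0.4678, -0.1683, 0.051]
tcp_rot: [-0.383, 3.118, -0.0]
ft_force: [-2.0, -0.1, 5.0]
grip_width: 0.0005
t 8.95 p [ 0.4678 -0.1683  0.051 ] tool x yaw -165.97881813051205 z [ 0. -0. -1.] f [-2.   -0.06  5.04] grip 0.000458883692052884
q [-0.485  0.298  1.894  0.     0.949 -2.301]
shift mm [-5.2 -0.7  0.2]
```

```bash
python3 -m creep '[[0,[-0.004,0,0],0],[0,[-0.004,0,0],0],[0,[-0.004,0,0],0],[0,[-0.004,0,0],0],[0,[-0.003,0,0],0],[0,[0,0,0],0],[0,[0,0,0],0]]'; python3 - <<'E'
from h import *
to([*(W+.0135*X),.0508])
c=camera("scene")
cv2.imwrite("pics/s8.png",cv2.resize(c["image"][190:240,140:220],None,fx=9,fy=9,interpolation=2))
E
```

```text
time_s: 9.53
ee_pos: [0.4868, -0.1636, 0.0511]
tcp_rot: [-0.383, 3.117, -0.0]
ft_force: [-0.2, 0.2, 5.0]
grip_width: -0.0001
t 9.5333 p [ 0.4868 -0.1636  0.0511] tool x yaw -165.98966859896314 z [ 0.002  0.    -1.   ] f [-0.23  0.25  4.97] grip -5.740038441013495e-05
q [-4.600e-01  3.190e-01  1.861e+00  1.000e-03  9.610e-01 -2.276e+00]
shift mm [ 0.8 -0.7  0.3]
```

View pics/s8.png

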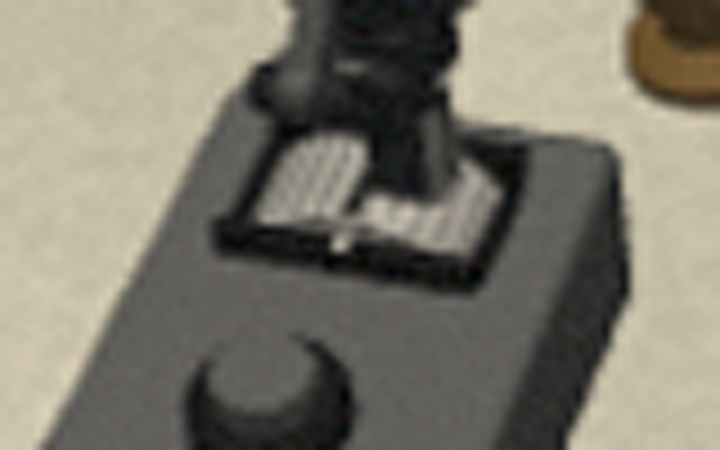

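The black line sits at the white tick (crop (342,230)), and the lateral force has dropped to about 0, so the wheel is in its detent. I lift off and check.

```bash
python3 -m creep '[[0,[0,0,-0.01],0],[0,[0,0,-0.02],0],[0,[0,0,-0.02],0],[0,[0.004,-0.03,0],0],[0,[0.004,-0.03,0],0],[0,[0.004,-0.018,0],0],[0,[0,0,0],0],[0,[0,0,0],0]]'; python3 - <<'E'
from h import *
to([*B,.056+.02])
c=camera("scene")
cv2.imwrite("pics/s9.png",cv2.resize(c["image"][170:250,130:220],None,fx=7,fy=7,interpolation=2))
c=camera("top")
cv2.imwrite("pics/t9.png",cv2.resize(c["image"][200:260,280:370],None,fx=7,fy=7,interpolation=2))
E
```

```text
time_s: 10.25
ee_pos: [0.4926, -0.2426, 0.1005]
tcp_rot: [0.38, -3.118, -0.002]
ft_force: [0.6, 0.1, -0.6]
grip_width: -0.0
t 10.25 p [ 0.4926 -0.2426  0.1005] tool x yaw -166.10046948267964 z [-0.001  0.001 -1.   ] f [ 0.62  0.12 -0.62] grip -3.214350648523705e-05
q [-5.850e-01  3.150e-01  1.717e+00  1.000e-03  1.111e+00 -2.398e+00]
shift mm [ 0.9  0.3 24.5]
```

View pics/s9.png

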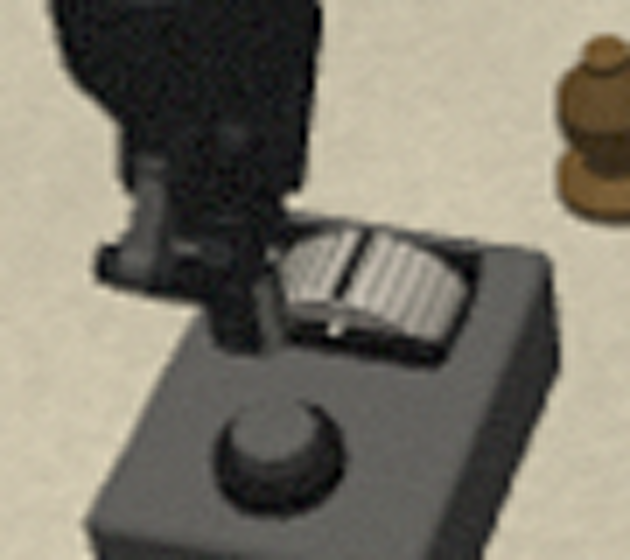

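View pics/t9.png

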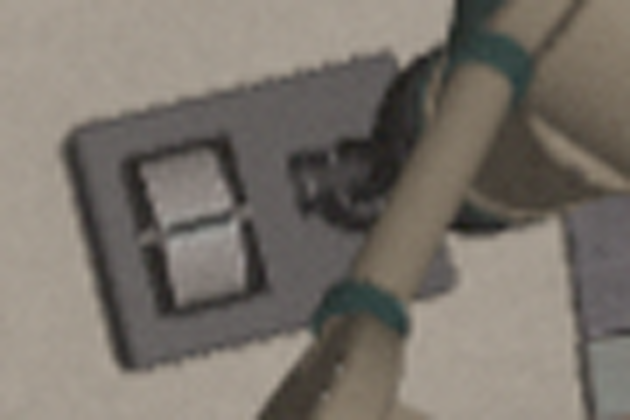

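The line lies exactly between the white ticks in both views: scene crop (355,265) and top crop (205,222). The finger is over the button, so I descend on it.

```bash
python3 -m creep '[[0,[0.001,0,0.02],0],[0,[0,0,0.015],0],[0,[0,0,0.004],0],[0,[0,0,0],0],[0,[0,0,0],0]]'; python3 - <<'E'
from h import *
to([*B,.056])
c=camera("scene")
cv2.imwrite("pics/s10.png",cv2.resize(c["image"][170:250,130:220],None,fx=7,fy=7,interpolation=2))
E
```

```text
time_s: 10.77
ee_pos: [0.4922, -0.2418, 0.0621]
tcp_rot: [0.384, -3.118, -0.0]
ft_force: [0.1, -0.3, -0.5]
grip_width: 0.0004
t 10.7667 p [ 0.4922 -0.2418  0.0621] tool x yaw -165.94105933200524 z [-0.  0. -1.] f [ 0.14 -0.28 -0.52] grip 0.00037447723653467435
q [-0.584  0.352  1.771  0.     1.019 -2.4  ]
shift mm [ 0.7 -0.5  6.1]
```

View pics/s10.png

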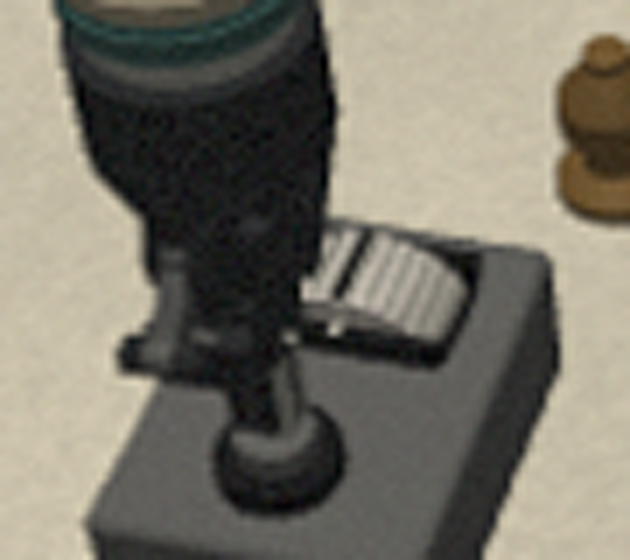

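The finger is centred over the button (crop (270,420)), just above it. Next come small guarded steps down.

```bash
python3 -m creep '[[0,[0,0,0.003],0],[0,[0,0,0],0],[0,[0,0,0],0]]'; python3 -m creep '[[0,[0,0,0.002],0],[0,[0,0,0],0],[0,[0,0,0],0]]';python3 -m creep '[[0,[0,0,0.002],0],[0,[0,0,0],0],[0,[0,0,0],0]]'
```

```text
time_s: 11.07
ee_pos: [0.4923, -0.2426, 0.0592]
tcp_rot: [-0.383, 3.118, -0.0]
ft_force: [-0.1, -0.1, 0.5]
grip_width: -0.0002
time_s: 11.32
ee_pos: [0.4925, -0.2428, 0.0571]
tcp_rot: [-0.383, 3.117, -0.001]
ft_force: [0.2, 0.7, 1.1]
grip_width: -0.0002
time_s: 11.57
ee_pos: [0.4925, -0.2428, 0.055]
tcp_rot: [-0.383, 3.117, -0.001]
ft_force: [-0.2, -0.0, 2.7]
grip_width: -0.0002
```

```bash
python3 -m creep '[[0,[0,0,0.002],0],[0,[0,0,0],0],[0,[0,0,0],0]]'; python3 -m creep '[[0,[0,0,0.001],0],[0,[0,0,0],0],[0,[0,0,0],0]]';python3 -m creep '[[0,[0,0,0.001],0],[0,[0,0,0],0],[0,[0,0,0],0]]'
```

```text
time_s: 11.82
ee_pos: [0.4925, -0.2428, 0.053]
tcp_rot: [-0.383, 3.117, -0.001]
ft_force: [1.6, -0.2, 4.3]
grip_width: -0.0001
time_s: 12.07
ee_pos: [0.4925, -0.2428, 0.0521]
tcp_rot: [-0.383, 3.117, -0.001]
ft_force: [1.8, 0.7, 4.8]
grip_width: -0.0002
time_s: 12.32
ee_pos: [0.4925, -0.2428, 0.0519]
tcp_rot: [-0.383, 3.117, -0.001]
ft_force: [-0.8, 0.4, 10.5]
grip_width: -0.0001
```

The button is on its hard stop: 10.5 N and no further travel. I release it and back off.

```bash
python3 -m creep '[[0,[0,0,-0.01],0],[0,[0,0,-0.03],0],[0,[0,0,-0.04],0],[0,[0,0,-0.04],0],[0,[0.04,0,0],0],[0,[0.04,0,0],0],[0,[0.04,0,0],0],[0,[0.04,0,0],0]]';python3 -m creep '[[0,[0,0,0],0],[0,[0,0,0],0],[0,[0,0,0],0]]'; python3 - <<'E'
from h import *
c=camera("scene")
cv2.imwrite("pics/s11.png",cv2.resize(c["image"][90:270,120:360],None,fx=3.2,fy=3.2,interpolation=2))
c=camera("top")
cv2.imwrite("pics/t11.png",cv2.resize(c["image"][190:260,160:370],None,fx=3.8,fy=3.8,interpolation=2))
for d in trace("start_button_top","scene")[:1]:
    pass
c=camera("scene")
for d in trace("start_button_top","scene")[:1]:
    m=d["pixels"]&(c["range_z"]>0);v,u=np.nonzero(m);print(d["score"],np.median(world(c,np.c_[u,v]),0))
E
```

```text
time_s: 12.98
ee_pos: [0.3345, -0.2804, 0.1704]
tcp_rot: [0.385, -3.116, -0.002]
ft_force: [-0.3, -1.7, -0.4]
grip_width: 0.0
time_s: 13.23
ee_pos: [0.3369, -0.2811, 0.1707]
tcp_rot: [-0.381, 3.118, 0.001]
ft_force: [-0.1, -0.1, 0.2]
grip_width: 0.0001
0.49 [ 0.49377194 -0.24595836  0.08472235]
```

View pics/s11.png

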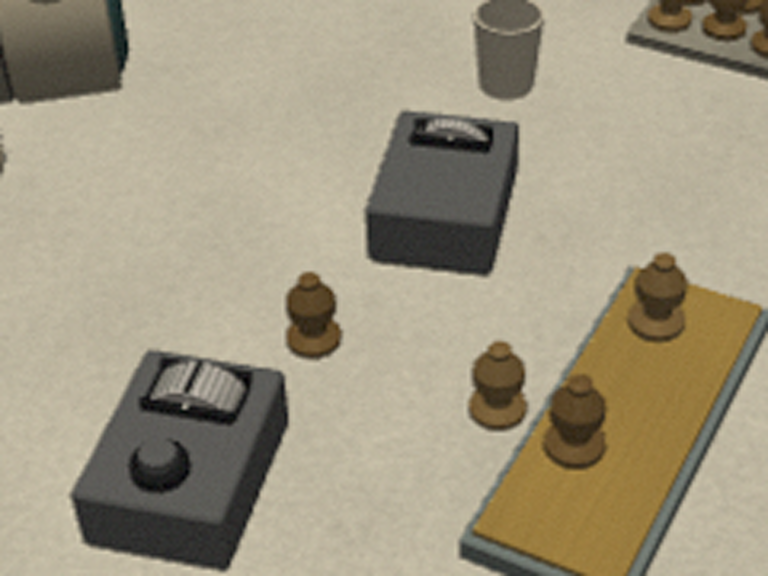

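View pics/t11.png

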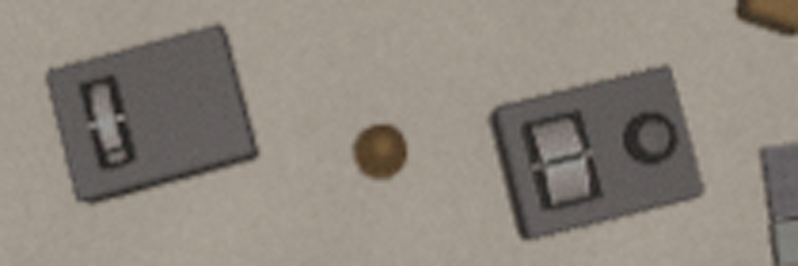

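The line is between the ticks (top crop (565,160)), and the button is back up at z 0.085, as before. The lamp wheel's line is still at its near end, and everything else in view stands where it was. I hand in.

```bash
python3 -c "
from station import ctrl
print(ctrl.job_done())"
```

```text
the job is handed in; nothing more can be done
None
```

The broad wheel is one click on, the start button was then pressed fully and let go, and the job is handed in at about 13.4 s.

- **Wheel:** I pressed the closed fingertip about 4–5 mm into the wheel and stroked about 27 mm away from the robot. The sideways force rose to about 2 N, then fell to about 0 as it clicked. With the finger lifted off, both cameras show the black line between the white ticks.
- **Button:** I pressed until it hit its stop (10.5 N, no further travel) and let it go. It is back at its starting height, about 85 mm.
- **Last pictures:** The lamp control's wheel is unchanged, the figurines and cup in view have not moved, and the robot is clear of everything. I did not check the brush and clay block fully, as they were mostly outside those pictures, but the arm never came near them.

**Checks that disagreed:**
- **Fingertip position:** The real fingertip was about 30 mm behind the TCP, not 8 mm ahead of it as specified. I set the press depths from camera depth and contact force instead.
- **Units slip:** I typed one early move in mm instead of m. The per-row limit cut it to about 36 mm of travel, in free air.

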